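# Hang the washed beaker on the draining stand

### The job

Pick up the tall narrow beaker that stands mouth-down on the bench and hang it on the empty slanted peg of the draining stand: tilt it so that its mouth lines up with the peg, slide it down along the peg until the peg's tip is at the bottom of the beaker, and let go so that it hangs there still. Leave the squat, wide beaker where it stands.

Things in the scene. Friction and masses are not known exactly. Their poses are not given: they have to be found in the camera images.
- beaker: The beaker to hang: plain white plastic, straight round wall, 50 mm outside diameter, 80 mm tall, 3 mm wall and closed end, about 50 g, mouth-down on the bench. Origin at the centre of its open mouth (on the bench at the start); z runs along its axis from the mouth to the closed end at z = 80 mm (inside face at 77 mm). Its yaw does not matter.
- peg: The empty peg of the draining stand: straight bare steel rod, 10 mm diameter, 100 mm long, fixed. It leans 35 degrees from vertical, roughly to the robot's left (+y), in the plane of the row of pegs. Origin at its root, 55 mm above the bench, over a 40 mm high grey beam; z runs along the rod to its tip, x is level, across the row. With the beaker fully on, its mouth is 23 mm from the root; let go, it may swing some 15 degrees.
- peg_tip (a point): The round tip of the empty peg, 100 mm from its root along the peg, 137 mm above the bench. The stand has three parallel pegs in a row, their roots 125 mm apart; the other two are taken, one by a beaker and one by a conical flask (both fixed, up to 62 mm wide, reaching as far along their pegs as the hung beaker will).
- squat_beaker: A bystander to leave alone: a squat, wide beaker of the same white plastic, 66 mm diameter, 52 mm tall, loose, mouth-down on the bench. Origin at the centre of its mouth, z up.

How it is judged:
By the outcome, as a careful person would: the job done as asked, in the order asked, and still so for the second after the job is handed in, with the robot touching nothing.
It also fails if it takes over 38 s, if anything falls off the work surface, if the arm or the gripper's body presses on something with over 40 N, if the wrist force passes 120 N, or if a joint passes its speed limit or range.

### The arm

A 6-joint arm with a two-finger parallel gripper is mounted at the origin on the work surface. World frame = base frame: x ahead of the robot, y to its left, z up, the work surface at z = 0. Lengths are in m, angles in rad, forces in N, time in s.
With the tool pointing down it reaches from about 0.35 to 1 m from the base axis. Payload 7.1 kg.
Tool frame: the origin (TCP) lies between the finger pads; the fingertips stand 17 mm ahead of it and the grasp point (between the pads) lies 2 mm behind it; z points along the fingers, y is the direction in which the jaws open and shut (so a half turn about z gives the same grasp; the last joint's range is limited). The gripper opens to 85 mm and grips with 20 to 120 N. Pads are 22 mm wide; open, the fingers measure 114 mm over their backs; the gripper's body (76 mm by 85 mm) begins 54 mm behind the grasp point. The pads swing forward as they close: fully open they stand 13 mm farther back than shut.
Start: joints at [1.14, 0.423, 1.63, -0, 1.089, -0.019], TCP at [0.25, 0.573, 0.248] pointing down, gripper open.
Joint ranges: [-3, 3], [-0.9, 2.11], [0.09, 2.58], [-1.31, 4.45], [0.11, 2.69], [-2.54, 2.54]. Speed limits (rad/s): [2.39, 2.39, 3.01, 3.14, 3.14, 3.14].

### API

Orientations are given as a rotation vector (axis times angle).
In Python, from cell import robot gives the robot as it stands. The module is installed in compiled form; this text tells all that it offers.
- The arm moves only by the tool drive_tool, never from a script. Its argument "deltas" is a list of rows, each a list of 4 numbers: the shift along the tool's x, y, z in units of 150 mm (1.0 is 150 mm), then the turn about the tool's z in units of pi rad (1.0 is pi rad). A call has 1 to 5 rows; each row is the pose to reach, as a shift and turn from the pose commanded when the call began, along the tool's axes at that moment, turning the shorter way round; what a row does not reach only later rows make up. A row lasts 1/10 s, in which the tool goes at most 50 mm and 8.59 degrees, less where a joint would pass 70% of its speed; a pose out of reach is approached as far as the arm can. A call with a number of a shift or a turn outside -1 to 1 is refused whole. A call with a gripper value outside its range is refused whole. "claw" is the gripper command: -1 is shut, 1 is fully open, values between are in proportion, set as the call begins (left out, the last holds). The fingers move at their own pace and stop on an object; "force" is the grip in N (left out, the last holds). Time passes only in rows, so rows that repeat a pose let the fingers close. It gives the time, the measured TCP pose, the force and the opening at its end, in the units of the state.
- robot.get_state(): the state, without advancing time (a new reading comes with each control period).
- robot.get_image(name): name is "scene" or "top" or "wrist"; returns a dict with "color" (480x640x3 uint8, red, green, blue), "camera_matrix" (3x3 intrinsics, pixels), "k1" (the pictures are not rectified: a ray, as slopes to the right and down, at radius r is drawn at 1 + k1 r^2 times it, then the intrinsics apply), "rvec" (rotation vector, rad) and "tvec" (3), from world to camera coordinates, as OpenCV has them. Camera axes: x right, y down, z forward; pixel columns grow to the right and rows downward; lengths in m; the calibration is good to about 2 mm. A picture is of the moment at which its call begins. There is no depth.
- robot.close_job(): hands the job in, once; it reports no verdict.
The state is a dict: "time": time; "joint_positions": joint angles; "joint_vel": joint speeds; "joint_efforts": joint torques, N m; "position": TCP position; "tcp_rot": TCP orientation; "ft_force": force on the tool from outside, world axes, zero at the start; "moment": the same for the moment, N m; "opening": opening from 0.0 (shut) to 1.0 (fully open).
Only numpy, scipy, OpenCV 4.12 (cv2) and the standard library are available. Lean on these libraries where they do the work, as an engineer would, in place of code of your own. Each camera call takes 0.05 s, during which the arm holds its last target. There are 200 camera calls.

## Working session

There is one attempt and no reset: what is moved stays moved. The work goes in short steps, Python scripts to look and compute and a tool call to move; the robot and the scene stay as the last step left them, time stands still between calls to the robot, and variables do not carry over. Pictures are saved under pics/ and viewed, about 8 in all and at most 12, crops included, and the job is handed in when it is done.

Besides the shell and the picture viewer there is one more tool, called after "Call:" as a command line: name --pt "numbers of a row" for each row, then --argument value for the rest. drive_tool: Moves the arm, as the interface text tells. Shifts and turns lie within -1 to 1; 1 stands for 150 mm of shift or pi rad of turn. Its arguments: {"type":"object","properties":{"deltas":{"type":"array","items":{"type":"array","items":{"type":"number"}}},"claw":{"type":"number"},"force":{"type":"number"}},"required":["deltas"]}

```bash
mkdir -p pics; cat > h.py <<'E'
import numpy as np, cv2
from scipy.spatial.transform import Rotation as R
from cell import robot
def cam(d):
    return d["camera_matrix"],np.array([d["k1"],0,0,0,0.]),np.array(d["rvec"],float),np.array(d["tvec"],float)
def proj(d,P):
    K,D,r,t=cam(d); return cv2.projectPoints(np.array(P,float).reshape(-1,1,3),r,t,K,D)[0].reshape(-1,2)
def ray(d,uv):
    K,D,r,t=cam(d); n=cv2.undistortPoints(np.array(uv,float).reshape(-1,1,2),K,D,
      criteria=(3,100,1e-10)) if False else cv2.undistortPointsIter(np.array(uv,float).reshape(-1,1,2),K,D,None,None,(3,100,1e-10))
    n=n.reshape(-1,2); Rm=cv2.Rodrigues(r)[0]
    return -Rm.T@t, (Rm.T@np.c_[n,np.ones(len(n))].T).T
def at_z(d,uv,z):
    c,v=ray(d,uv); return c+v*((z-c[2])/v[:,2])[:,None]
def tri(obs):  # [(d,uv),...] least squares point
    A=np.zeros((3,3));b=np.zeros(3)
    for d,uv in obs:
        c,v=ray(d,[uv]); v=v[0]/np.linalg.norm(v[0]); M=np.eye(3)-np.outer(v,v); A+=M;b+=M@c
    return np.linalg.solve(A,b)
def save(d,n): cv2.imwrite(n,d["color"][...,::-1])
E
python3 - <<'E'
from h import *
import pickle
I={n:robot.get_image(n) for n in("scene","top","wrist")}
pickle.dump(I,open("i0.pkl","wb"))
for n in I: save(I[n],f"pics/0{n}.png"); c,_=ray(I[n],[[320,240]]); print(n,c,_,I[n]["k1"])
s=robot.get_state(); print(s["time"],s["position"],R.from_rotvec(s["tcp_rot"]).as_matrix().round(3),s["opening"])
E
```

```text
scene [ 0.99649165 -0.63000026  0.68851838] [[-0.45715735  0.65529947 -0.60162738]] -0.048176413649612046
top [ 0.40394914 -0.0206588   1.0167923 ] [[ 0.13960647  0.02206119 -0.99003229]] -0.08339476187430915
wrist [0.18790147 0.59963583 0.37342099] [[ 0.23946011 -0.11498807 -0.96411841]] -0.03343591315010625
0.15 [0.24998994 0.57239544 0.24772711] [[-0.916  0.4   -0.001]
 [ 0.4    0.916 -0.001]
 [ 0.    -0.001 -1.   ]] 1.0001431144220592
```

View pics/0scene.png

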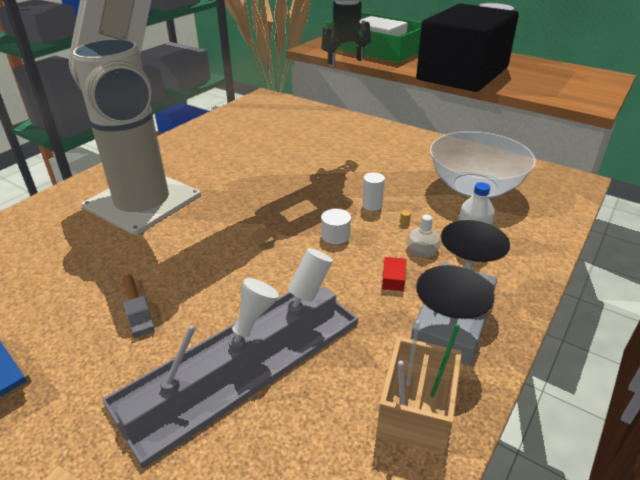

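View pics/0top.png

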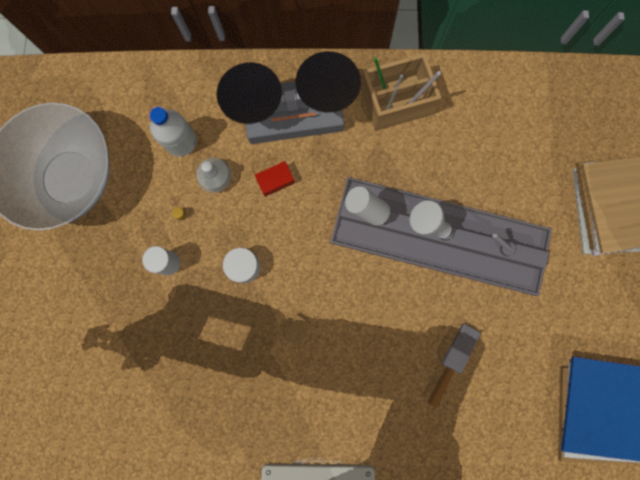

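The scene view shows the tall beaker at (373,191), the squat one at (336,226), and the empty peg from root (170,385) to tip (191,329). The top view shows the tall beaker at (160,260), the squat at (241,265), and the peg tip at about (496,237). Next is one enlarged composite.

```bash
python3 - <<'E'
from h import *
import pickle
I=pickle.load(open("i0.pkl","rb"))
def crop(n,x,y,w,h): return cv2.resize(I[n]["color"][y:y+h,x:x+w,::-1],(400,300),interpolation=cv2.INTER_CUBIC)
a=np.vstack([np.hstack([crop("scene",140,315,80,60+0),crop("top",470,215,80,60)]),
 np.hstack([crop("scene",310,165,120,90),crop("top",130,220,160,120)])])
cv2.imwrite("pics/1.png",a)
E
```

```text
(no output)
```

View pics/1.png

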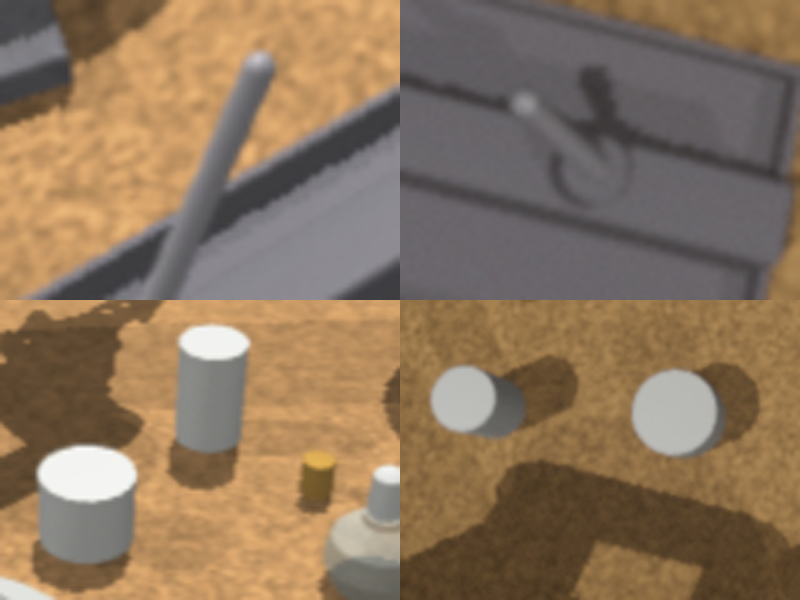

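```bash
python3 - <<'E'
from h import *
import pickle
I=pickle.load(open("i0.pkl","rb")); S,T=I["scene"],I["top"]
tip=tri([(S,(191.8,327)),(T,(494.8,235.6))]); print("tip tri",tip,"z.137:",at_z(S,[(191.8,327)],.137),at_z(T,[(494.8,235.6)],.137))
for n,a,b,h in(("tall",(374.2,177.9),(155.6,259.6),.08),("squat",(336.1,216.9),(240,265.2),.052)):
    print(n,tri([(S,a),(T,b)]),at_z(S,[a],h),at_z(T,[b],h))
print("beam edge",at_z(T,[(350,200),(470,231),(546,251)],.04))
print("root?",at_z(T,[(508.8,249.4)],.055), at_z(S,[(170,385)],.055))
# beam direction from long tray edges
e=at_z(T,[(333,243),(538,292),(349,181),(550,230)],.01); print(e, [np.degrees(np.arctan2(*(e[i]-e[i+1])[:2][::-1])) for i in(0,2)])
E
```

```text
tip tri [ 0.53859946 -0.31196242  0.13305371] z.137: [[ 0.54227296 -0.31387551  0.137     ]] [[ 0.53764864 -0.31107559  0.137     ]]
tall [0.49773236 0.31337208 0.07715873] [[0.50064263 0.31012643 0.08      ]] [[0.49656711 0.31159722 0.08      ]]
squat [0.49109654 0.1560783  0.04962355] [[0.49372546 0.15420426 0.052     ]] [[0.48993582 0.15482772 0.052     ]]
beam edge [[ 0.62208843 -0.05763595  0.04      ]
 [ 0.56126563 -0.2940289   0.04      ]
 [ 0.52227201 -0.44454563  0.04      ]]
root? [[ 0.52327574 -0.36449341  0.055     ]] [[ 0.535323   -0.37069475  0.055     ]]
[[ 0.53996737 -0.02449421  0.01      ]
 [ 0.44297315 -0.43664709  0.01      ]
 [ 0.66874516 -0.05674659  0.01      ]
 [ 0.56918741 -0.46849893  0.01      ]] [np.float64(76.7572313450586), np.float64(76.40731239640894)]
```

Call:
drive_tool --pt "-1 -0.42 0 0.22" --pt "-1 -0.42 0 0.22" --pt "-1 -0.42 0 0.22" --pt "-1 -0.42 0 0.22" --pt "-1 -0.42 0 0.22" --claw 1 --force 30

```text
time: 0.65
position: [0.364, 0.4529, 0.2481]
tcp_rot: [1.658, 2.668, -0.001]
ft_force: [-0.2, 0.3, -0.3]
opening: 1.002
```

```bash
cat >> h.py <<'E'
def go(P,yaw=None):
    s=robot.get_state(); M=R.from_rotvec(s["tcp_rot"]).as_matrix(); p=np.array(s["position"])
    y=np.degrees(np.arctan2(M[1,1],M[0,1])); print("t",round(s["time"],2),"p",p.round(4),"yaw",y.round(1),"op",round(s["opening"],3),"F",np.round(s["ft_force"],1),"M",np.round(s["moment"],2),"z",M[:,2].round(3))
    for T in np.atleast_2d(P): print("->",((T-p)@M/.15).round(3), None if yaw is None else ((y-yaw+90)%180-90)/180)
E
python3 -c "
from h import *
go([[.4985,.311,.16],[.4985,.311,.06]],-13.4)"
```

```text
t 0.65 p [0.364  0.4529 0.2481] yaw 26.3 op 1.002 F [-0.2  0.3 -0.3] M [ 0.02 -0.04 -0.06] z [-0.    -0.001 -1.   ]
-> [-1.245  0.385  0.588] 0.2205713276561552
-> [-1.245  0.385  1.255] 0.2205713276561552
```

Call:
drive_tool --pt "-1 0.31 0.2 0.22" --pt "-1 0.31 0.2 0.22" --pt "-1 0.31 0.2 0.22" --pt "-1 0.31 0.2 0.22" --pt "-1 0.31 0.2 0.22"

```text
time: 1.15
position: [0.4727, 0.3399, 0.2175]
tcp_rot: [2.464, 1.949, -0.002]
ft_force: [-0.5, 1.2, -0.4]
opening: 0.999
```

```bash
python3 -c "
from h import *
d=robot.get_image('wrist'); save(d,'pics/2.png')
print(proj(d,[[.4985,.311,.08],[.4985,.311,0],[.54,-.3125,.137]]))
go([[.4985,.311,.16],[.4985,.311,.06]],-13.4)"
```

```text
[[369.81132694 265.17602594]
 [359.84747707 235.2152337 ]
 [531.30093633 825.88226616]]
t 1.2 p [0.4722 0.3407 0.2177] yaw -13.4 op 0.998 F [0.3 0.5 0.4] M [-0.06 -0.01  0.03] z [-0.001 -0.001 -1.   ]
-> [-0.152  0.217  0.384] -0.00010157862890309843
-> [-0.151  0.218  1.051] -0.00010157862890309843
```

View pics/2.png

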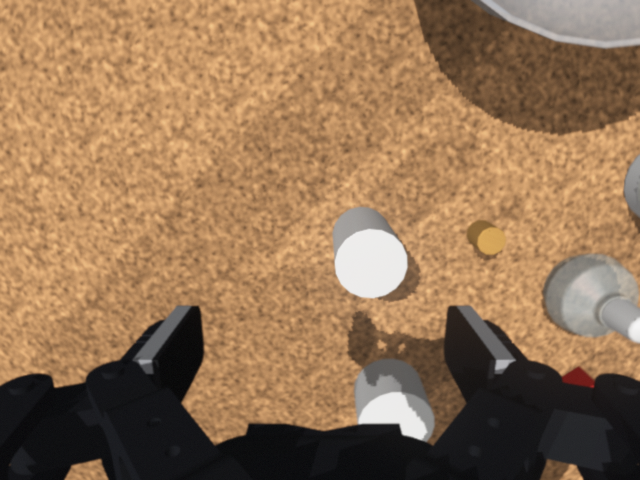

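The tall beaker's top is centred at (370,263), within 2 px of the prediction. The object at (397,400) needs checking against the squat beaker's estimated position.

```bash
python3 -c "
from h import *
d=robot.get_image('wrist')
print(proj(d,[[.491,.1545,.052],[.491,.1545,0],[.491,.1875,.052],[.491,.1875,0]]))
print(at_z(d,[(370,263),(395,362)],.08), at_z(d,[(395,362)],0))"
```

```text
[[395.2746443  425.40570493]
 [386.43401862 388.29616059]
 [388.06632783 393.43812726]
 [379.89736281 359.41937672]]
[[0.49836327 0.31321698 0.08      ]
 [0.50077885 0.23389837 0.08      ]] [[0.5045115  0.18134006 0.        ]]
```

Call:
drive_tool --pt "-0.155 0.213 0.2 0" --pt "-0.155 0.213 0.3 0" --pt "-0.155 0.213 0.6 0" --pt "-0.155 0.213 0.9 0" --pt "-0.155 0.213 1.0 0"

```text
time: 1.75
position: [0.4945, 0.3113, 0.0643]
tcp_rot: [-2.452, -1.962, 0.011]
ft_force: [-0.4, -0.4, -0.1]
opening: 0.998
```

```bash
python3 -c "
from h import *
go([.4985,.312,.06],-13.4)"
```

```text
t 1.75 p [0.4945 0.3113 0.0643] yaw -12.7 op 0.998 F [-0.4 -0.4 -0.1] M [-0.02 -0.02  0.02] z [-0.006 -0.004 -1.   ]
-> [0.011 0.025 0.028] 0.004106052598216318
```

Call:
drive_tool --pt "0 0 0.03 0" --pt "0 0 0.03 0" --pt "0 0 0.03 0" --pt "0 0 0.03 0" --pt "0 0 0.03 0" --claw -1 --force 20

```text
time: 2.25
position: [0.4984, 0.3129, 0.0654]
tcp_rot: [2.455, 1.96, 0.004]
ft_force: [-0.8, -1.1, 4.0]
opening: 0.579
```

Call:
drive_tool --pt "0 0 0 0" --pt "0 0 0 0" --pt "0 0 0 0"

```text
time: 2.55
position: [0.4985, 0.3129, 0.0654]
tcp_rot: [2.455, 1.96, 0.004]
ft_force: [0.0, 0.5, 8.2]
opening: 0.582
```

```bash
python3 -c "
from h import *
go([.4985,.312,.06],-13.4)"
```

```text
t 2.55 p [0.4985 0.3129 0.0654] yaw -12.8 op 0.582 F [0.  0.5 8.2] M [0.04 0.24 0.01] z [ 0.002  0.001 -1.   ]
-> [-0.006  0.001  0.036] 0.0033168521529999694
```

Call:
drive_tool --pt "0 0 -0.25 0" --pt "-0.1 0.05 -0.5 0" --pt "-0.4 0.15 -0.75 0" --pt "-0.7 0.2 -1 0" --pt "-1 0.3 -1 0"

```text
time: 3.05
position: [0.5086, 0.1693, 0.2149]
tcp_rot: [2.452, 1.961, 0.009]
ft_force: [1.5, -0.2, -1.0]
opening: 0.585
```

Call:
drive_tool --pt "-0.3 0.1 -0.2 0" --pt "-0.6 0.2 -0.3 0" --pt "-0.9 0.3 -0.3 0" --pt "-1 0.3 -0.3 0" --pt "-1 0.3 -0.3 0"

```text
time: 3.55
position: [0.5176, 0.0108, 0.2568]
tcp_rot: [2.458, 1.955, 0.0]
ft_force: [-1.1, 1.2, -1.8]
opening: 0.581
```

Call:
drive_tool --pt "-0.3 0.1 0 0" --pt "-0.6 0.2 0 0" --pt "-0.9 0.3 0 0" --pt "-1 0.3 0 0" --pt "-1 0.3 0 0"

```text
time: 4.05
position: [0.5283, -0.1439, 0.256]
tcp_rot: [-2.457, -1.957, 0.0]
ft_force: [0.7, 0.5, -1.1]
opening: 0.581
```

```bash
python3 -c "
from h import *
go([[.537,-.322,.22],[.537,-.322,.167]],-13.4)"
```

```text
t 4.05 p [ 0.5283 -0.1439  0.256 ] yaw -12.9 op 0.581 F [ 0.7  0.5 -1.1] M [ 0.02 -0.01  0.01] z [-0.001  0.    -1.   ]
-> [-1.144  0.322  0.239] 0.0026211717220332295
-> [-1.144  0.322  0.593] 0.0026211717220332295
```

Call:
drive_tool --pt "-0.3 0.1 0 0" --pt "-0.6 0.2 0 0" --pt "-0.9 0.3 0 0" --pt "-1 0.32 0 0" --pt "-1 0.32 0 0"

```text
time: 4.55
position: [0.5425, -0.3001, 0.2558]
tcp_rot: [-2.456, -1.958, -0.0]
ft_force: [-0.5, 0.7, -1.2]
opening: 0.578
```

Call:
drive_tool --pt "-0.144 0 0 0" --pt "-0.144 0 0.15 0" --pt "-0.144 0 0.15 0" --pt "-0.144 0 0.15 0"

```text
time: 4.95
position: [0.5374, -0.3188, 0.2334]
tcp_rot: [-2.452, -1.961, 0.0]
ft_force: [1.0, 0.2, 0.1]
opening: 0.578
```

```bash
python3 -c "
from h import *
import pickle
go([[.537,-.322,.22],[.537,-.322,.167]],-13.4)
I={n:robot.get_image(n) for n in('scene','top','wrist')}; pickle.dump(I,open('i1.pkl','wb'))
S=I['scene']; 
for n in I: print(n,proj(I[n],[[.5395,-.3125,.137],[.537,-.322,.17]]))
u,v=180,330
a=cv2.resize(S['color'][230:420,100:300,::-1],(500,475)); w=cv2.resize(I['wrist']['color'][...,::-1],(300,225)); 
t=cv2.resize(I['top']['color'][160:310,400:600,::-1],(300,225)); cv2.imwrite('pics/3.png',np.hstack([a,np.vstack([w,t,np.zeros((25,300,3),np.uint8)])]))"
```

```text
t 4.95 p [ 0.5374 -0.3188  0.2334] yaw -12.7 op 0.578 F [1.  0.2 0.1] M [0.01 0.02 0.04] z [-0.002  0.002 -1.   ]
-> [-0.022  0.002  0.09 ] 0.003906444622853576
-> [-0.022  0.003  0.443] 0.003906444622853576
scene [[191.17254563 325.65756152]
 [181.53513047 312.9791384 ]]
top [[495.54648949 234.57279849]
 [507.25235296 233.14757501]]
wrist [[322.42239914 238.87848815]
 [321.61193241 275.46412379]]
```

View pics/3.png

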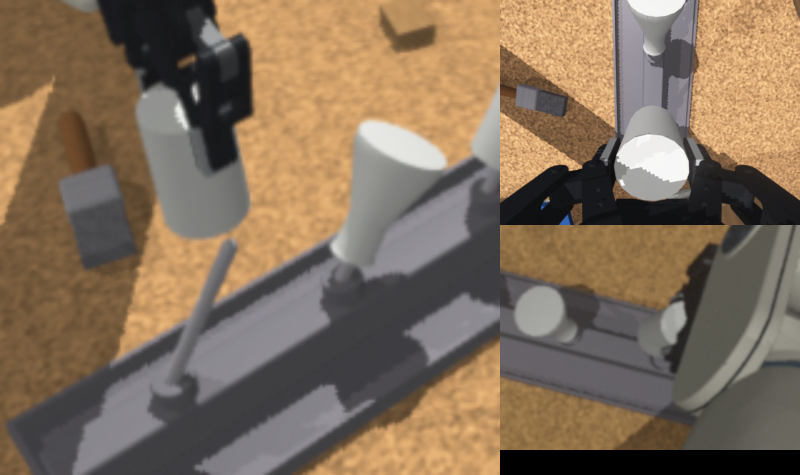

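Scene crop: the peg tip is at about (192,327) and the beaker mouth is centred near (182,315), both as predicted. I'll lower it over the tip.

Call:
drive_tool --pt "-0.022 0 0.1 0" --pt "-0.022 0 0.2 0" --pt "-0.022 0 0.3 0" --pt "-0.022 0 0.38 0" --pt "-0.022 0 0.43 0"

```text
time: 5.6
position: [0.5359, -0.3239, 0.167]
tcp_rot: [-2.453, -1.958, 0.001]
ft_force: [-0.0, 0.8, -0.2]
opening: 0.581
```

```bash
python3 -c "
from h import *
go([[.537,-.322,.167]],-13.4)"
```

```text
t 5.6 p [ 0.5359 -0.3239  0.167 ] yaw -12.8 op 0.581 F [-0.   0.8 -0.2] M [-0.   -0.04  0.02] z [-0.002  0.001 -1.   ]
-> [ 0.014  0.004 -0.   ] 0.003299338523034044
```

Call:
drive_tool --pt "0.02 0 0 0" --pt "0.05 0 0.013 0" --pt "0.085 0 0.032 0" --pt "0.12 0 0.055 0" --pt "0.12 0 0.055 0"

```text
time: 6.1
position: [0.5414, -0.3062, 0.1613]
tcp_rot: [2.453, 1.96, 0.001]
ft_force: [0.5, -0.9, 0.8]
opening: 0.578
```

```bash
python3 -c "
from h import *
go([[.537,-.322,.167]],-13.4)
S=robot.get_image('scene'); cv2.imwrite('pics/4.png',cv2.resize(S['color'][260:420,120:320,::-1],(600,480)))"
```

```text
t 6.1 p [ 0.5414 -0.3062  0.1613] yaw -12.7 op 0.578 F [ 0.5 -0.9  0.8] M [-0.34 -0.16  0.05] z [ 0.001 -0.001 -1.   ]
-> [-0.109 -0.005 -0.038] 0.0036520195587936006
```

View pics/4.png

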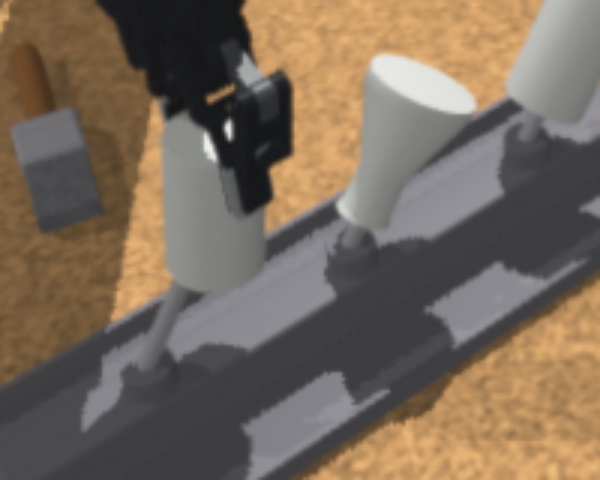

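The beaker has turned about 10° in the jaws, with its rim bearing on the rod, and forces are small. I'll continue the arc.

Call:
drive_tool --pt "0.033 0 0.024 0" --pt "0.065 0 0.05 0" --pt "0.094 0 0.08 0" --pt "0.12 0 0.11 0" --pt "0.12 0 0.11 0"

```text
time: 6.65
position: [0.5444, -0.2883, 0.1434]
tcp_rot: [-2.453, -1.96, 0.001]
ft_force: [1.3, -0.2, -0.2]
opening: 0.573
```

```bash
python3 -c "
from h import *
go([[.537,-.322,.167]],-13.4)
S=robot.get_image('scene'); cv2.imwrite('pics/5.png',cv2.resize(S['color'][260:420,120:320,::-1],(600,480)))"
```

```text
t 6.65 p [ 0.5444 -0.2883  0.1434] yaw -12.8 op 0.573 F [ 1.3 -0.2 -0.2] M [-0.13 -0.16  0.08] z [-0.001  0.001 -1.   ]
-> [-0.23   0.001 -0.158] 0.0035610420595426086
```

View pics/5.png

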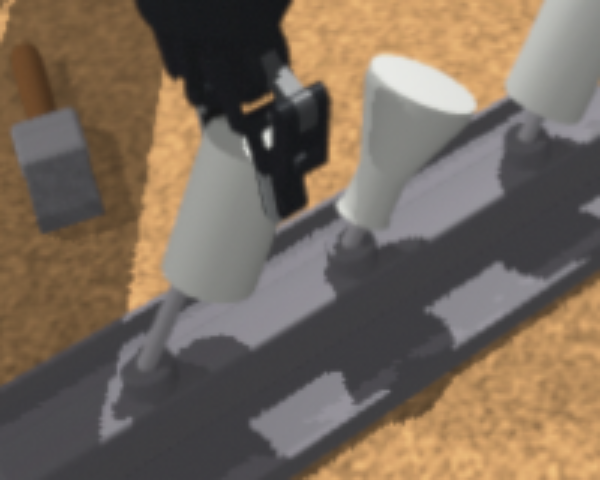

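```bash
cat >> h.py <<'E'
U=np.array([.225,.974,0]); N=np.array([.974,-.225,0])
def sil(d,G,th,a=.067):
    t=np.radians(th); ax=U*np.sin(t)+np.array([0,0,np.cos(t)]); b=U*np.cos(t)-np.array([0,0,np.sin(t)])
    m=G-a*ax; f=np.linspace(0,2*np.pi,60); c=np.cos(f)[:,None]*b+np.sin(f)[:,None]*N
    return proj(d,m+.025*c),proj(d,m+.08*ax+.025*c)
E
python3 - <<'E'
from h import *
S=robot.get_image('scene'); G=np.array(robot.get_state()['position'])+[0,0,.002]
for th in(20,25,30,35):
    lo,hi=sil(S,G,th); i=lo[:,0].argmin();j=hi[:,0].argmin()
    print(th,((hi[j]-[120,260])*3).round(),((lo[i]-[120,260])*3).round(),'bottom',((lo[lo[:,1].argmax()]-[120,260])*3).round())
E
```

```text
20 [205. 135.] [183. 266.] bottom [236. 298.]
25 [208. 129.] [174. 265.] bottom [232. 300.]
30 [211. 125.] [165. 264.] bottom [228. 301.]
35 [214. 122.] [156. 259.] bottom [223. 301.]
```

The tilt is about 30° with the wall flush on the rod and about 29 mm left to slide, so I'll slide along the peg.

Call:
drive_tool --pt "-0.02 0 0.03 0" --pt "-0.042 0 0.06 0" --pt "-0.063 0 0.09 0" --pt "-0.084 0 0.12 0" --pt "-0.084 0 0.12 0"

```text
time: 7.25
position: [0.5412, -0.3018, 0.1255]
tcp_rot: [-2.455, -1.958, 0.001]
ft_force: [0.0, 1.4, -0.3]
opening: 0.572
```

Call:
drive_tool --pt "-0.01 0 0.015 0" --pt "-0.02 0 0.028 0" --pt "-0.02 0 0.028 0"

```text
time: 7.55
position: [0.5411, -0.3045, 0.122]
tcp_rot: [-2.455, -1.96, 0.0]
ft_force: [0.5, 0.5, -0.8]
opening: 0.572
```

```bash
python3 - <<'E'
from h import *
go([[.537,-.322,.167]],-13.4)
S=robot.get_image('scene'); cv2.imwrite('pics/6.png',cv2.resize(S['color'][260:420,120:320,::-1],(600,480)))
G=np.array(robot.get_state()['position'])+[0,0,.002]
for th in(25,30,35,40):
    lo,hi=sil(S,G,th); i=lo[:,0].argmin();j=hi[:,0].argmin()
    t=np.radians(th); v=np.array([.5395,-.3125,.137])-G; u,z=v@U,v[2]
    print(th,((hi[j]-[120,260])*3).round(),((lo[i]-[120,260])*3).round(),'bottom',((lo[lo[:,1].argmax()]-[120,260])*3).round(),'tip ax',.067+u*np.sin(t)+z*np.cos(t),'lat',u*np.cos(t)-z*np.sin(t))
E
```

```text
t 7.55 p [ 0.5411 -0.3045  0.122 ] yaw -12.8 op 0.572 F [ 0.5  0.5 -0.8] M [ 0.01 -0.01 -0.06] z [-0.  0. -1.]
-> [-0.12  -0.001 -0.3  ] 0.003319615702730753
25 [188. 179.] [154. 310.] bottom [212. 345.] tip ax 0.07513634733325382 lat -0.01291401323307785
30 [190. 173.] [145. 309.] bottom [207. 346.] tip ax 0.0739798556600384 lat -0.01357400090896146
35 [194. 169.] [136. 307.] bottom [203. 347.] tip ax 0.07277024307069797 lat -0.014130682241722032
40 [197. 166.] [128. 301.] bottom [198. 347.] tip ax 0.07151671544742152 lat -0.014579820550283878
```

View pics/6.png

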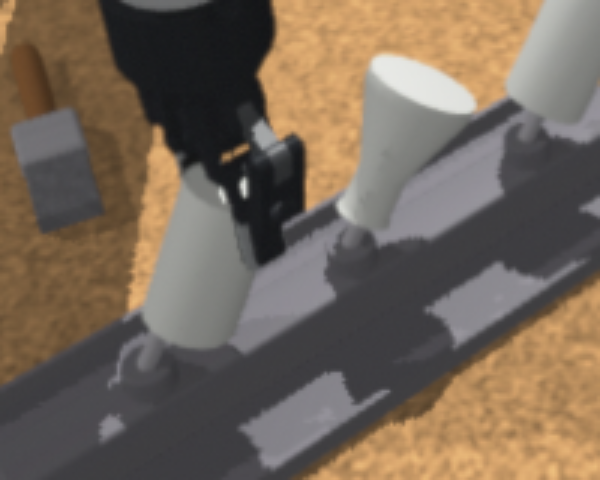

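The tilt is about 30° and roughly 3 mm remain, so I'll creep down until it touches.

Call:
drive_tool --pt "-0.004 0 0.008 0" --pt "-0.008 0 0.014 0" --pt "-0.008 0 0.014 0"

```text
time: 7.9
position: [0.5413, -0.3053, 0.1208]
tcp_rot: [2.455, 1.96, 0.001]
ft_force: [-0.8, 3.8, 4.7]
opening: 0.577
```

Call:
drive_tool --pt "-0.004 0 0.007 0" --pt "-0.004 0 0.007 0" --pt "-0.004 0 0.007 0"

```text
time: 8.2
position: [0.5413, -0.3055, 0.1204]
tcp_rot: [2.455, 1.96, 0.002]
ft_force: [-3.1, 6.0, 10.2]
opening: 0.574
```

Call:
drive_tool --pt "-0.004 0 0.007 0" --pt "-0.004 0 0.007 0" --pt "-0.004 0 0.007 0"

```text
time: 8.5
position: [0.5412, -0.306, 0.1198]
tcp_rot: [2.455, 1.96, 0.002]
ft_force: [-2.1, 7.0, 14.4]
opening: 0.571
```

The contact force is along the peg, at about 7 and 14 N, so the tip is at the bottom. I'll ease off, open, then rise.

Call:
drive_tool --pt "0.006 0 -0.01 0" --pt "0.006 0 -0.01 0"

```text
time: 8.7
position: [0.5412, -0.3057, 0.1202]
tcp_rot: [2.454, 1.96, 0.001]
ft_force: [-0.8, 3.0, 5.1]
opening: 0.573
```

Call:
drive_tool --pt "0 0 0 0" --pt "0 0 0 0" --pt "0 0 0 0" --pt "0 0 0 0" --pt "0 0 0 0" --claw 1

```text
time: 9.2
position: [0.5408, -0.3059, 0.1193]
tcp_rot: [-2.455, -1.96, 0.0]
ft_force: [0.1, 1.1, 0.0]
opening: 0.999
```

```bash
python3 - <<'E'
from h import *
go([[.537,-.322,.167]],-13.4)
S=robot.get_image('scene');W=robot.get_image('wrist'); cv2.imwrite('pics/7.png',np.hstack([cv2.resize(S['color'][260:420,120:320,::-1],(400,320)),cv2.resize(W['color'][...,::-1],(400,320))]))
E
```

```text
t 9.2 p [ 0.5408 -0.3059  0.1193] yaw -12.8 op 0.999 F [0.1 1.1 0. ] M [-0.01 -0.06 -0.02] z [-0.  0. -1.]
-> [-0.11  -0.001 -0.318] 0.0033368124733793064
```

View pics/7.png

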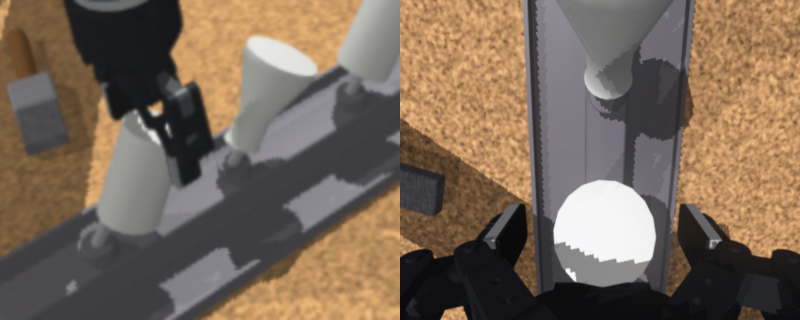

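The beaker hangs on the peg with both fingers clear of it on either side (wrist view: closed end at (605,230), pads at (505,225) and (700,225)). I'll rise straight up.

Call:
drive_tool --pt "0 0 -0.1 0" --pt "0 0 -0.3 0" --pt "0 0 -0.6 0" --pt "0 0 -0.9 0" --pt "0 0 -1 0"

```text
time: 9.8
position: [0.5429, -0.307, 0.2761]
tcp_rot: [2.449, 1.955, 0.005]
ft_force: [-0.6, 0.3, 0.0]
opening: 0.998
```

Call:
drive_tool --pt "-0.4 0 -0.2 0" --pt "-0.8 0 -0.2 0" --pt "-1 0 -0.2 0" --pt "-1 0 -0.2 0" --pt "-1 0 -0.2 0"

```text
time: 10.3
position: [0.5068, -0.4532, 0.2994]
tcp_rot: [-2.457, -1.957, -0.0]
ft_force: [0.6, -0.0, -0.6]
opening: 1.001
```

```bash
python3 - <<'E'
from h import *
S0=robot.get_image('scene')
for _ in range(12): S=robot.get_image('scene')
print(np.abs(S['color'].astype(int)-S0['color'])[300:420,130:240].max())
go([[.537,-.322,.167]],-13.4)
cv2.imwrite('pics/8.png',cv2.resize(S['color'][150:450,50:450,::-1],(800,600)))
E
```

```text
49
t 10.95 p [ 0.5078 -0.4519  0.2996] yaw -12.8 op 0.997 F [-0.5  0.7 -0.4] M [-0.07 -0.03  0.01] z [ 0. -0. -1.]
-> [ 0.888 -0.002  0.884] 0.003450977320992068
```

View pics/8.png

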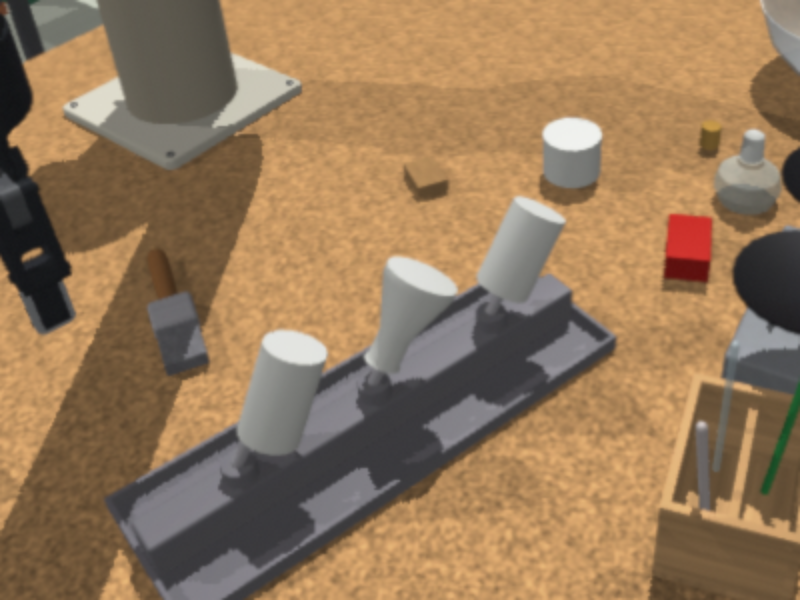

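The beaker hangs on the empty peg (centre about (283,392) in the crop) and the squat one is where it was. One more stillness check, then hand in.

```bash
python3 - <<'E'
from h import *
S0=robot.get_image('scene')
for _ in range(10): S=robot.get_image('scene')
print(np.abs(S['color'].astype(int)-S0['color'])[300:420,130:240].max(), robot.get_state()['time'])
if np.abs(S['color'].astype(int)-S0['color'])[300:420,130:240].max()<15: print(robot.close_job())
E
```

```text
32 11.5
```

```bash
python3 - <<'E'
from h import *
def g(): return robot.get_image('scene')['color'].astype(int)[300:420,130:240]
a=g(); b=g()
for _ in range(20): c=g()
for x in(b,c):
    m=np.abs(x-a).max(2); ys,xs=np.where(m>15); print(m.max(),len(xs),list(zip(xs+130,ys+300))[:12])
f=lambda x:cv2.phaseCorrelate(a[8:80,38:85].mean(2).astype(np.float32),x[8:80,38:85].mean(2).astype(np.float32))
print(f(b),f(c))
E
```

```text
3 0 []
3 0 []
((-0.014470664012609546, 0.02388593726555399), 0.9976416548921002) ((-0.0008031317313630382, 0.03809874517689593), 0.9947098630859896)
```

```bash
python3 -c "
from h import *
print(robot.close_job(), robot.get_state()['time'])"
```

```text
the job is handed in; nothing more can be done
the job is handed in; nothing more can be done
```

The tall beaker now hangs on the empty peg and the job is handed in, at about 12.6 s of the 38 s allowed.

I gripped it near its closed end at 20 N and lowered it upright over the peg's tip. The tool can only turn about its own axis, so I tilted the beaker by letting it pivot in the jaws with its rim against the rod. It reached about 30°, against the peg's 35°. I then slid it down the peg until the contact force pointed along it (about 7 N sideways, 14 N up), which means the tip was at the bottom. After that I eased off, opened the jaws, rose straight up and moved away.

**Last checks:**
- **Hanging:** the last picture shows the beaker on the peg with the gripper well clear.
- **Squat beaker:** it looks to be standing where it was; I judged this from the picture and did not measure it again.
- **Stillness:** the first two checks, each over about half a second, showed small image changes (49 and 32 grey levels). I take these as the beaker settling, but did not trace them. The third, over about 1 s, showed at most 3 levels of change and under 0.04 pixels of movement.
- **Forces:** the highest I read was about 16 N in total, at the end of the slide, and readings came only at the end of each move.

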